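# Take the full label roll off its stand and hold it ready to hand over

## Task

A colleague at the packing table has run out of labels: on the twin label stand, swing the keeper bar over the full (thicker) roll well out to the side, lift that roll straight up off its spindle, and bring it out over the open worktop, clear of the stand. Keep it level all the way - it is loosely wound and its turns slide out if it tips - and finish holding it there, still and level, its middle more than 15 cm above the worktop, without putting it down or letting go. Leave the nearly used roll on its spindle under its closed keeper, and do not disturb anything else on the counter.

Things in the scene. Friction and masses are not known exactly. Their poses are not given: they have to be found in the camera images.
- roll_stand: fixed twin label stand: grey plate 165x270 mm, 10 thick (x -48..118, y -135..135 mm in its frame). Origin on the worktop midway between its two 21 mm thick spindles (x 0, y +-80); x points to the pivot posts at its back (x 90, y +-80; 94 high), away from the robot, y to the left spindle, z up. A seat disc, 38 mm across, at each spindle's foot carries a roll, underside 20 mm above the worktop
- spindle_left_tip (a point): top centre of the left (+y) spindle, 70 mm above the worktop, 50 mm above the seat on which its roll rests
- spindle_right_tip (a point): top centre of the right (-y) spindle, the same
- full_roll_centre (a point): centre (half-way up) of the full roll of blank labels: pale paper, 62 mm across, 38 mm high, 26 mm bore, about 0.14 kg; 39 mm above the worktop while it stands on a spindle; z is the bore's axis, up. It starts on the left or the right spindle
- used_roll_centre (a point): the used-up roll, 42 mm across, otherwise like the full one (38 mm high, 26 mm bore); its centre. It starts on the other spindle and stays there.
- keeper_left (a joint): swing (rad) of the left keeper, a steel bar 13 mm wide, 5 thick, turning level about the left pivot post: 0 = straight over the spindle, grows outward to the stand's +y, 1.57 = along +y, stop at 1.9; starts at 0 to 0.12. Underside 74 mm above the worktop, 16 over the roll. Light friction (0.3 N at the knob), stays where left
- keeper_right (a joint): swing angle of the right keeper, its mirror image: grows as the bar swings outward to the right (towards -y of the stand), up to 1.9
- keeper_left_knob (a point): the upright black knob at the free end of the left keeper, 16 mm thick at its head, standing 24 mm above the bar (79 to 103 mm above the worktop); this point is on its axis 91 mm above the worktop, 90 mm from the hinge axis
- keeper_right_knob (a point): the same knob on the right keeper
- keeper_left_hinge (a point): point on the upright hinge axis of the left keeper, at the height of its bar (76 mm)
- keeper_right_hinge (a point): the same for the right keeper
- espresso_cup: white cup with a handle, 60x85 mm, 56 high; bystander; origin at the middle of its underside
- stamp: wooden hand stamp, 34x46 mm, 67 high; bystander; origin at the middle of its underside
- ink_pad: closed black ink pad, 64x90 mm, 14 high; bystander; origin at the middle of its underside
- order_pad: yellow spiral-bound pad lying flat, 140x88 mm, 11 high; bystander; origin at the middle of its underside
- counter_bell: domed metal call bell, 72 mm across, 58 high; bystander; origin at the middle of its underside
- tape_roll: roll of brown parcel tape lying flat, 92 mm across, 48 high; bystander; origin at the middle of its underside

How it is judged:
On the way, in this order (a step that is already met when the one before it is completed fails the run):
1. the keeper over the full roll is swung aside while the roll still sits on its spindle (((horizontal distance between full_roll_centre and spindle_left_tip below 0.008 m and height (world z) of full_roll_centre below 0.05 m and value of joint keeper_left above 0.7 rad) or (horizontal distance between full_roll_centre and spindle_right_tip below 0.008 m and height (world z) of full_roll_centre below 0.05 m and value of joint keeper_right above 0.7 rad))), for 0.2 s.
2. the full roll is lifted clear above the spindle, level (height (world z) of full_roll_centre above 0.1 m and angle between full_roll_centre's own z axis and vertical below 0.15 rad and contact force between full_roll and the fingers above 0.5 N and contact force between full_roll and roll_stand below 0.05 N), for 0.1 s.
3. the full roll is held still and level over the open worktop, clear of the stand (height (world z) of full_roll_centre above 0.15 m and angle between full_roll_centre's own z axis and vertical below 0.09 rad and contact force between full_roll and the fingers above 0.5 N and contact force between full_roll and roll_stand below 0.05 N and (x of full_roll_centre in the frame of roll_stand below -0.06 m or x of full_roll_centre in the frame of roll_stand above 0.13 m or y of full_roll_centre in the frame of roll_stand below -0.15 m or y of full_roll_centre in the frame of roll_stand above 0.15 m) and world x of full_roll_centre above 0.32 m and linear speed of full_roll below 0.02 m/s and angular speed of full_roll below 0.2 rad/s), for 0.5 s.
At the end, for the whole second after the job is handed in: full roll in the gripper, centre over 150 mm above the worktop, outside the stand's outline, off the stand, within 0.09 rad of level, under 20 mm/s and 0.2 rad/s; used roll within 8 mm of its spindle, that keeper under 0.3 rad (all of step 3 and ((horizontal distance between used_roll_centre and spindle_left_tip below 0.008 m and value of joint keeper_left below 0.3 rad) or (horizontal distance between used_roll_centre and spindle_right_tip below 0.008 m and value of joint keeper_right below 0.3 rad))); the arm keeps its last pose, push and grip.
It fails at once if the full roll is tipped more than 0.25 rad (14 degrees): its turns slide out (angle between full_roll_centre's own z axis and vertical above 0.25 rad).
It fails at once if the used roll is lifted or pushed more than 10 mm (distance of used_roll_centre from where it was at the start of the episode above 0.01 m).
It fails at once if a bystander is shifted more than 30 mm (distance of any of espresso_cup, stamp, ink_pad, order_pad, counter_bell, tape_roll from where it was at the start of the episode above 0.03 m).
It also fails if it takes over 51 s, if anything falls off the work surface, if the arm or the gripper's body presses on something with over 40 N, if the wrist force passes 120 N, or if a joint passes its speed limit or range.

## Robot

A 6-joint arm with a two-finger parallel gripper is mounted at the origin on a cart in front of the work surface, level with it; the furniture and walls round the work are solid. World frame = base frame: x ahead of the robot, y to its left, z up, the work surface at z = 0. Lengths are in m, angles in rad, forces in N, time in s.
With the tool pointing down it reaches from about 0.275 to 0.85 m from the base axis. Payload 19 kg.
Tool frame: the origin (TCP) lies midway between the tips of the shut fingers; the grasp point (between the pads) lies 19 mm behind it; z points along the fingers, y is the direction in which the jaws open and shut (so a half turn about z gives the same grasp; the last joint's range is limited). The gripper opens to 85 mm and grips with 20 to 120 N. Pads are 22 mm wide; open, the fingers measure 114 mm over their backs; the gripper's body (76 mm by 85 mm) begins 54 mm behind the grasp point. The pads swing forward as they close: fully open they stand 13 mm farther back than shut.
Start: joints at [1.125, 0.15, 1.437, -0, 1.554, -0.134], TCP at [0.176, 0.547, 0.231] pointing down, gripper open.
Joint ranges: [-2.8, 2.8], [-0.68, 2.1], [0.12, 2.68], [-1.39, 4.53], [0.16, 2.79], [-2.81, 2.81]. Speed limits (rad/s): [1.89, 1.89, 2.22, 3.01, 3.01, 3.01].

## Interface

Orientations are given as a unit quaternion [w, x, y, z].
In Python, from workcell import robot gives the robot as it stands. Calls block until the motion is done:
- robot.move_pose(position, orientation): joint-space move of the TCP to a pose.
- robot.servo_line(position, rot=None, vel=0.15, force_limit=None): straight line of the TCP; rot=None keeps the orientation; vel is the mean speed in m/s. With force_limit (N) it stops when the force on the tool has changed by that much, and returns True; else False.
- robot.set_joints(angles): joint-space move.
- robot.move_gripper(opening, squeeze=None): finger opening in m; squeeze is the grip in N (None keeps the last); returns when the fingers have stopped.
- robot.sleep(seconds).
- robot.ik(position, orientation): joint angles nearest the present ones, or None.
- robot.read_state(): the state.
- robot.get_image(name): name is "scene" or "top" or "wrist"; returns the picture (400x640x3 uint8, blue, green, red); there is no depth.
- robot.get_calibration(name): a dict with "fx", "fy", "cx", "cy" (pixels), "R" (3x3) and "t" (3): a world point X has camera coordinates R X + t. Camera axes: x right, y down, z forward; pixel columns grow to the right and rows downward; lengths in m; the calibration is good to about 2 mm. A picture is of the moment at which its call begins: read the wrist's pose just before it. get_calibration takes no time and is no camera call; for the wrist camera it gives the pose at the moment of the call.
A pose or a line that the arm cannot do raises robot.PlanningError and nothing moves.
- robot.job_done(): hands the job in, once; it reports no verdict.
The state is a dict: "time_s": time; "qpos": joint angles; "qd": joint speeds; "joint_torque": joint torques, N m; "eef_pos": TCP position; "tcp_rot": TCP orientation; "ft_force": force on the tool from outside, world axes, zero at the start; "wrist_torque": the same for the moment, N m; "opening": finger opening in m.
Only numpy, scipy, OpenCV 4.12 (cv2) and the standard library are available. Lean on these libraries where they do the work, as an engineer would, in place of code of your own. Each camera call takes 0.05 s, during which the arm holds its last target.

## Working session

There is one attempt and no reset: what is moved stays moved. The work goes in short steps, each a Python script; the robot and the scene stay as the last script left them, time stands still between calls to the robot, and variables do not carry over. Pictures are saved under pics/ and viewed, and the job is handed in when it is done.

```bash
mkdir -p pics; ls; python3 - <<'E'
from workcell import robot
import cv2
s=robot.read_state(); print({k:(v if not hasattr(v,'round') or isinstance(v,float) else v.round(3)) for k,v in s.items()})
for n in ("scene","top","wrist"):
    cv2.imwrite(f"pics/{n}0.png",robot.get_image(n)); print(n,robot.get_calibration(n))
E
```

```text
pics
{'time_s': 0.0, 'qpos': array([ 1.125,  0.151,  1.438,  0.   ,  1.554, -0.134]), 'qd': array([ 0.002,  0.   , -0.001,  0.001,  0.   , -0.   ]), 'joint_torque': array([-7.0000e-03, -7.1306e+01, -5.7084e+01, -1.0000e-03,  9.0000e-03,
       -0.0000e+00]), 'eef_pos': array([0.176, 0.547, 0.231]), 'tcp_rot': array([-0.   ,  0.155,  0.988, -0.001]), 'ft_force': array([ 0.13 ,  0.706, -0.46 ]), 'wrist_torque': array([-0.082,  0.028, -0.112]), 'opening': 0.08533646392532562}
scene {'fx': 445.34085602240503, 'fy': 445.34085602240503, 'cx': 309.8764459668644, 'cy': 199.87708687242656, 'R': array([[-0.38267478,  0.92387813, -0.00303532],
       [ 0.41136623,  0.16744629, -0.89595735],
       [-0.82724715, -0.34410891, -0.44412973]]), 't': array([ 0.2366461 , -0.15762603,  1.90939526])}
top {'fx': 371.926169672042, 'fy': 371.926169672042, 'cx': 319.09596168264443, 'cy': 206.47339991954013, 'R': array([[-0.00363919, -0.99986575, -0.01597592],
       [-0.99031596,  0.00582074, -0.13870985],
       [ 0.13878422,  0.01531641, -0.99020419]]), 't': array([-0.02672942,  0.52565547,  1.39716908])}
wrist {'fx': 337.7172323412349, 'fy': 337.7172323412349, 'cx': 321.8403241852986, 'cy': 196.84861270321673, 'R': array([[ 0.30731766,  0.95160576, -0.00152389],
       [ 0.91864788, -0.29625547,  0.26137858],
       [ 0.24827791, -0.08172617, -0.96523516]]), 't': array([-0.57380348, -0.03448776,  0.37853591])}
```

View pics/scene0.png

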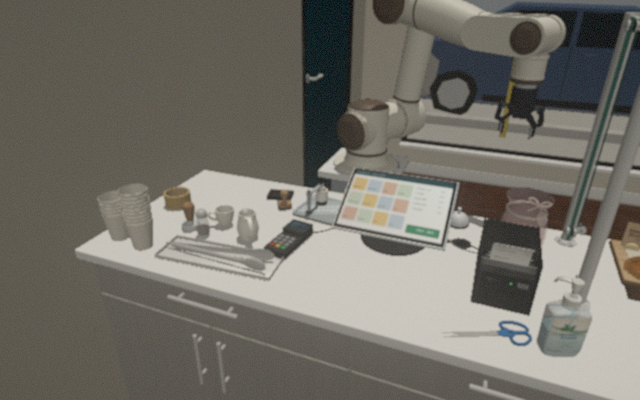

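View pics/top0.png

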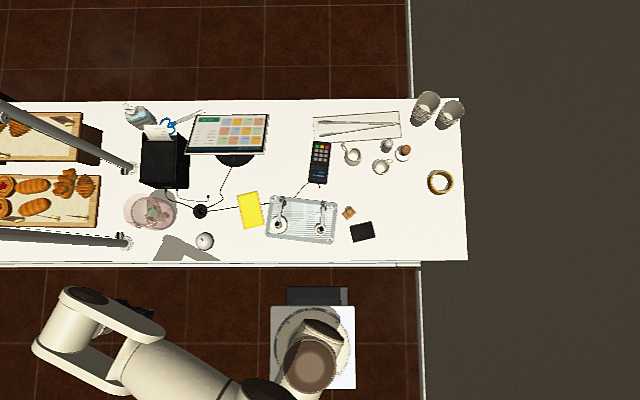

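View pics/wrist0.png

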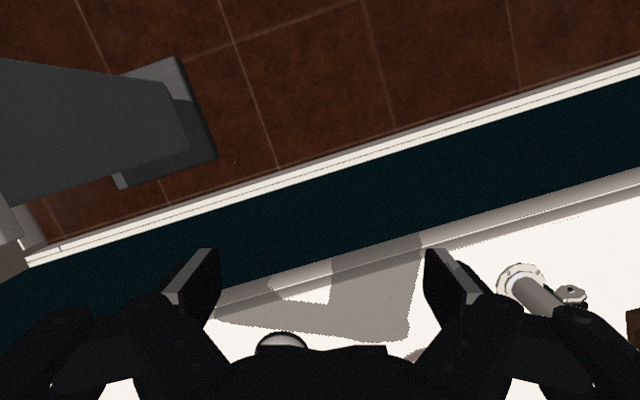

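```bash
python3 - <<'E'
import cv2
a=cv2.imread("pics/top0.png")[170:260,225:385]; cv2.imwrite("pics/c1.png",cv2.resize(a,None,fx=5,fy=5,interpolation=cv2.INTER_CUBIC))
a=cv2.imread("pics/scene0.png")[165:245,245:365]; cv2.imwrite("pics/c2.png",cv2.resize(a,None,fx=6,fy=6,interpolation=cv2.INTER_CUBIC))
E
```

```text
(no output)
```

View pics/c1.png

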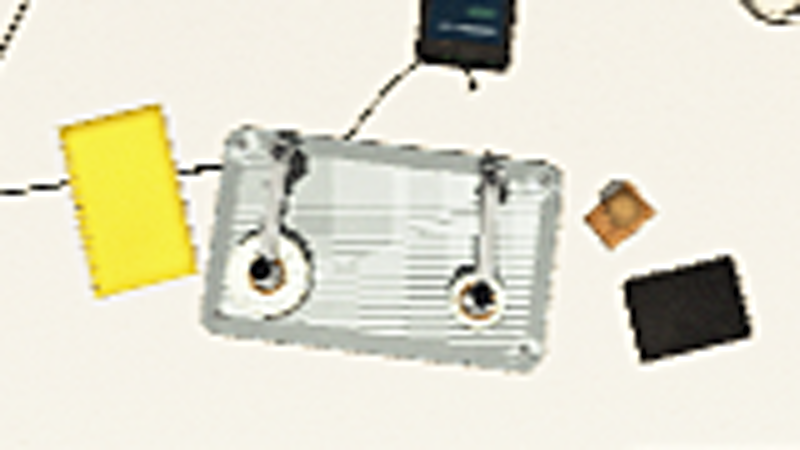

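View pics/c2.png

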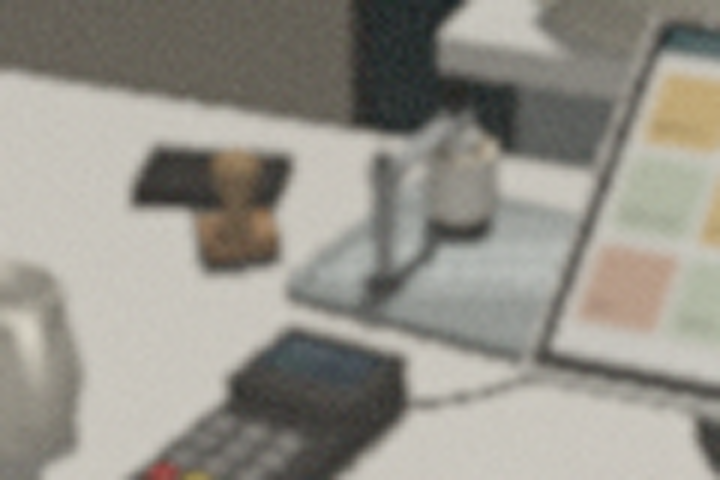

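```bash
cat > h.py <<'E'
import numpy as np, cv2
from workcell import robot
def back(cal,u,v,z):
    R,t=np.array(cal["R"]),np.array(cal["t"])
    d=R.T@np.array([(u-cal["cx"])/cal["fx"],(v-cal["cy"])/cal["fy"],1]); c=-R.T@t
    return c+d*(z-c[2])/d[2]
def proj(cal,X):
    p=np.array(cal["R"])@np.array(X)+cal["t"]; return np.array([cal["fx"]*p[0]/p[2]+cal["cx"],cal["fy"]*p[1]/p[2]+cal["cy"]])
def quat(yaw):
    # tool down, jaw (y) axis at angle yaw from world x in xy-plane
    # y=(c,s,0), z=(0,0,-1), x=y×z
    from scipy.spatial.transform import Rotation as Rn
    y=np.array([np.cos(yaw),np.sin(yaw),0]); z=np.array([0,0,-1.]); x=np.cross(y,z)
    q=Rn.from_matrix(np.c_[x,y,z]).as_quat(); return q[[3,0,1,2]]
E
python3 - <<'E'
from h import *
c=robot.get_calibration("top")
for n,u,v,z in [("kL",265,270,.103),("kR",482,296,.103),("rollL",265,273,.058),("rollR",478,298,.058),("c1",230,130,.01),("c2",560,165,.01),("c3",540,370,.01),("c4",205,330,.01),("pad",160,105,.01),("pad",195,270,.01),("pad",98,298,.01),("postL",288,155,.094),("postR",492,175,.094),
 ("term",470,70,.03)]:
    print(n,back(c,225+u/5,170+v/5,z).round(4))
q0=robot.read_state()["qpos"]
for y in (0,np.pi/2,-np.pi/2,np.pi): print(y,robot.ik([.40,.05,.33],quat(y)))
w=robot.get_calibration("wrist");R=np.array(w["R"]);print(-R.T@w["t"])
E
```

```text
kL [0.4524 0.1202 0.103 ]
kR [ 0.4326 -0.0383  0.103 ]
rollL [0.4543 0.1259 0.058 ]
rollR [ 0.4346 -0.0349  0.058 ]
c1 [0.5721 0.161  0.01  ]
c2 [ 0.5426 -0.0992  0.01  ]
c3 [ 0.3823 -0.0821  0.01  ]
c4 [0.4144 0.1783 0.01  ]
pad [0.5925 0.2169 0.01  ]
pad [0.4613 0.1869 0.01  ]
pad [0.4397 0.2624 0.01  ]
postL [0.5388 0.1053 0.094 ]
postR [ 0.5229 -0.0461  0.094 ]
term [ 0.615  -0.0291  0.03  ]
0 [-6.73341301e-02 -2.28204163e-01  1.60587183e+00 -4.44089210e-16
  1.76392499e+00 -6.73341301e-02]
1.5707963267948966 [-6.73341301e-02 -2.28204163e-01  1.60587183e+00 -4.44089210e-16
  1.76392499e+00 -1.63813046e+00]
-1.5707963267948966 [-6.73341301e-02 -2.28204163e-01  1.60587183e+00 -4.44089210e-16
  1.76392499e+00  1.50346220e+00]
3.141592653589793 None
[0.11403995 0.5667538  0.37351612]
```

```bash
python3 - <<'E'
from h import *
robot.move_pose([.44,.06,.33],quat(np.pi/2-0.11))
c=robot.get_calibration("wrist"); cv2.imwrite("pics/w1.png",robot.get_image("wrist"))
import json; json.dump({k:np.array(v).tolist() for k,v in c.items()},open("w1.json","w"))
s=robot.read_state();print(s["time_s"],s["eef_pos"],s["ft_force"])
E
```

```text
2.225 [0.43998523 0.06059631 0.32985076] [ 0.46729574 -0.46487245 -0.97122533]
```

View pics/w1.png

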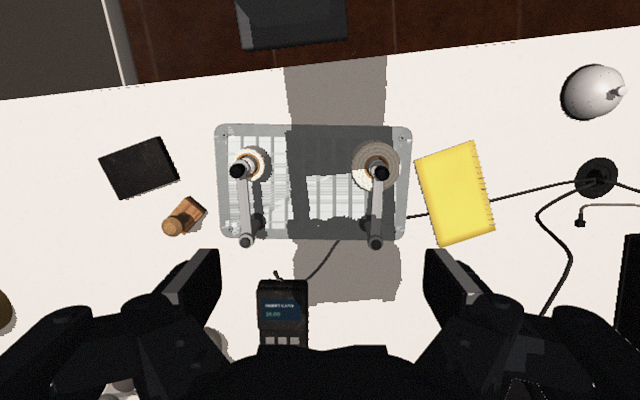

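```bash
python3 - <<'E'
import cv2
a=cv2.imread("pics/w1.png")[110:260,205:420]; a=cv2.convertScaleAbs(a,alpha=1.2,beta=10); cv2.imwrite("pics/c3.png",cv2.resize(a[:,115:],None,fx=6,fy=4*1.0,interpolation=cv2.INTER_CUBIC)) if 0 else cv2.imwrite("pics/c3.png",cv2.resize(a,None,fx=3.7,fy=3.7,interpolation=cv2.INTER_CUBIC))
E
```

```text
(no output)
```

View pics/c3.png

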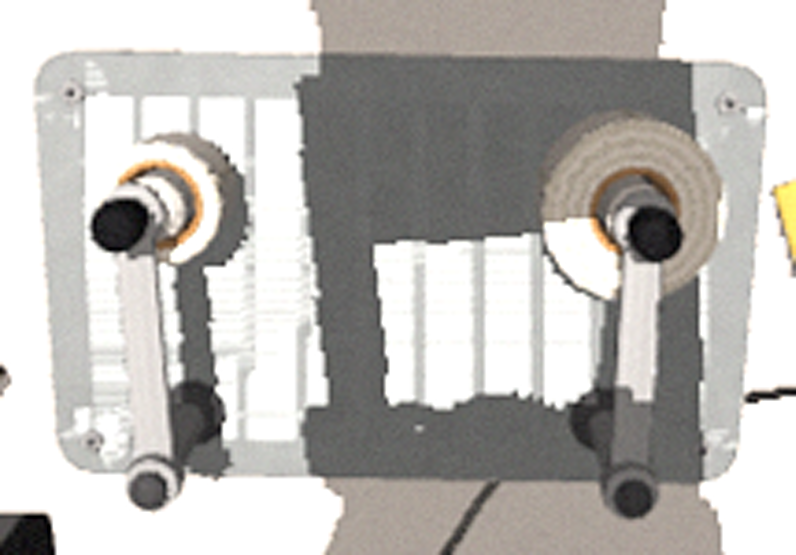

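```bash
cat > fit.py <<'E'
from h import *
import json
from scipy.optimize import least_squares
c=json.load(open("w1.json"))
px=lambda u,v:(205+u/3.7,110+v/3.7)
def W(p,a): 
    cs,sn=np.cos(p[2]),np.sin(p[2]); return np.array([p[0]+cs*a[0]-sn*a[1],p[1]+sn*a[0]+cs*a[1],a[2]])
def S(p,X):
    cs,sn=np.cos(p[2]),np.sin(p[2]); d=np.array(X[:2])-p[:2]; return np.array([cs*d[0]+sn*d[1],-sn*d[0]+cs*d[1]])
P=[((632,496),(.09,.08,.094)),((151,488),(.09,-.08,.094)),((631,204),(0,.08,.058))]
E=[((42,250),1,-.135,.01),((758,250),1,.135,.01),((400,56),0,-.048,.01),((400,477),0,.118,.01)]
def res(p):
    r=[]
    for (uv,a) in P: r+=list((W(p,a)-back(c,*px(*uv),a[2]))[:2])
    for uv,i,val,z in E: r.append(S(p,back(c,*px(*uv),z))[i]-val)
    for uv,sg,th in (((656,232),1,p[3]),((120,222),-1,p[4])):
        a=(.09-.09*np.cos(th),sg*(.08+.09*np.sin(th)),.103); r+=list((W(p,a)-back(c,*px(*uv),.103))[:2])
    return np.array(r)
if __name__=="__main__":
    s=least_squares(res,[.44,.04,-.11,0.05,.05]); print(s.x.round(4)); print((s.fun*1000).round(1))
    print("L spindle",W(s.x,(0,.08,.07)),"R",W(s.x,(0,-.08,.07)),"postL",W(s.x,(.09,.08,.09)))
    json.dump(s.x.tolist(),open("stand.json","w"))
E
python3 fit.py
```

```text
[ 0.444   0.0469 -0.124  -0.0059  0.0162]
[ 0.7  1.3  0.9 -2.   0.7  1.1  0.2  0.5  2.6  0.2 -0.1  0.   0.6 -0.1]
L spindle [0.45388766 0.12628635 0.07      ] R [ 0.434102   -0.03248558  0.07      ] postL [0.54319688 0.11515692 0.09      ]
```

```bash
python3 - <<'E'
from h import *
c=robot.get_calibration("top")
for z in (.05,.15,.25):
    print(z,[back(c,u,v,z).round(3).tolist() for u,v in ((188,152),(267,155),(235,165),(309,180))])
import json; p=np.array(json.load(open("stand.json")))
from fit import W
for th in (0,.5,1,1.4): print(th,W(p,(.09-.09*np.cos(th),.08+.09*np.sin(th),.076)).round(3), robot.ik(W(p,(.09-.09*np.cos(th),.08+.09*np.sin(th),.076)),quat(np.pi/2-th+p[2])).round(2))
a=cv2.imread("pics/scene0.png")[150:260,320:470]; cv2.imwrite("pics/c4.png",cv2.resize(a,None,fx=4,fy=4))
E
```

```text
0.05 [[0.742, 0.484, 0.05], [0.728, 0.173, 0.05], [0.689, 0.297, 0.05], [0.627, 0.009, 0.05]]
0.15 [[0.713, 0.446, 0.15], [0.699, 0.157, 0.15], [0.663, 0.273, 0.15], [0.606, 0.005, 0.15]]
0.25 [[0.683, 0.408, 0.25], [0.671, 0.141, 0.25], [0.637, 0.248, 0.25], [0.584, 0.001, 0.25]]
0 [0.454 0.126 0.076] [ 0.11  0.04  1.88 -0.    1.22 -1.34]
0.5 [0.47  0.168 0.076] [ 0.19  0.1   1.82 -0.    1.22 -0.76]
1 [0.504 0.196 0.076] [ 0.23  0.18  1.72 -0.    1.23 -0.22]
1.4 [0.539 0.205 0.076] [ 0.23  0.25  1.64 -0.    1.25  0.18]
```

View pics/c4.png

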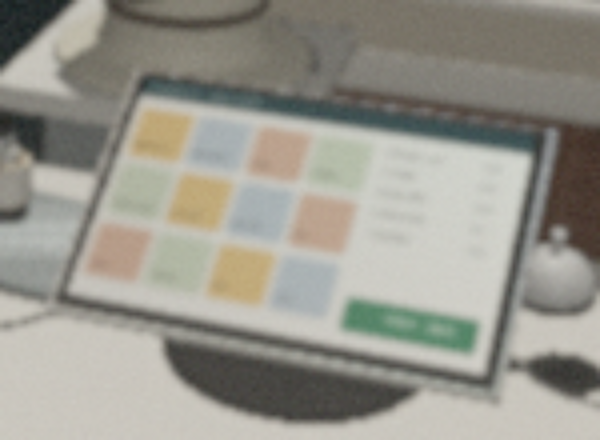

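```bash
python3 - <<'E'
from h import *
import json; p=np.array(json.load(open("stand.json")))
from fit import W
k=lambda th,z:W(p,(.09-.09*np.cos(th),.08+.09*np.sin(th),z))
yaw=lambda th:quat(np.pi/2-th+p[2])
robot.move_gripper(.040,20)
robot.move_pose(k(0,.16),yaw(0))
hit=robot.servo_line(k(0,.076),vel=.08,force_limit=12)
s=robot.read_state();print(hit,s["time_s"],s["eef_pos"].round(4),s["ft_force"].round(2),s["opening"])
if not hit:
    for th in np.arange(.15,1.46,.13):
        h=robot.servo_line(k(th,.076),rot=yaw(th),vel=.1,force_limit=15)
        s=robot.read_state();print(round(th,2),h,round(s["time_s"],2),s["ft_force"].round(2))
        if h: break
cv2.imwrite("pics/t2.png",robot.get_image("top"))
E
python3 -c "
import cv2
a=cv2.imread('pics/t2.png')[150:260,225:385]; cv2.imwrite('pics/c5.png',cv2.resize(a,None,fx=5,fy=5,interpolation=cv2.INTER_CUBIC))"
```

```text
False 4.6917 [0.4541 0.1263 0.0765] [0.29 0.26 0.52] 0.0399236834006264
0.15 False 4.99 [ 0.53 -1.05  0.05]
0.28 False 5.28 [-0.31 -0.42  0.2 ]
0.41 False 5.56 [-0.3  -0.07  0.01]
0.54 False 5.84 [-0.38 -0.75  0.53]
0.67 False 6.12 [-0.15 -0.48  0.05]
0.8 False 6.41 [-0.11 -0.12 -0.56]
0.93 False 6.69 [-0.27 -0.05 -0.22]
1.06 False 6.97 [ 0.07  0.93 -0.03]
1.19 False 7.26 [-0.22 -0.29  0.94]
1.32 False 7.54 [-0.36 -0.79  0.61]
1.45 False 7.83 [0.17 0.17 0.17]
```

View pics/c5.png

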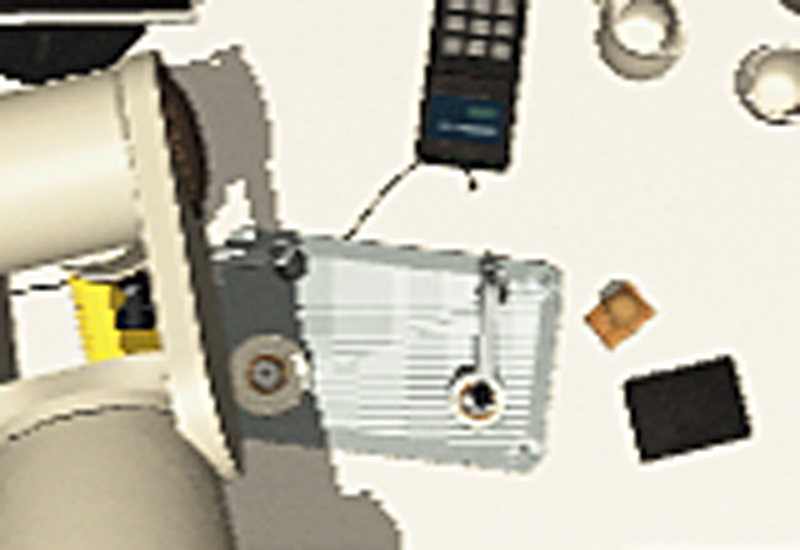

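```bash
python3 - <<'E'
from h import *
import json; p=np.array(json.load(open("stand.json")))
from fit import W
s=robot.read_state(); e=s["eef_pos"]
robot.servo_line([e[0],e[1],.17],vel=.15)
robot.move_gripper(.085,20)
robot.move_pose(W(p,(-.01,.08,.20)),quat(np.pi/2+p[2]))
c=robot.get_calibration("wrist"); cv2.imwrite("pics/w3.png",robot.get_image("wrist"))
json.dump({k:np.array(v).tolist() for k,v in c.items()},open("w3.json","w"))
s=robot.read_state();print(s["time_s"],s["eef_pos"],s["opening"])
for q in (W(p,(0,.08,.07)),W(p,(.09-.09*np.cos(1.3),.08+.09*np.sin(1.3),.103))): print(proj(c,q))
E
```

```text
10.6667 [0.44409835 0.12762261 0.19993435] 0.08477172037976485
[322.77690885 198.55268292]
[432.15474335 289.48143501]
```

View pics/w3.png

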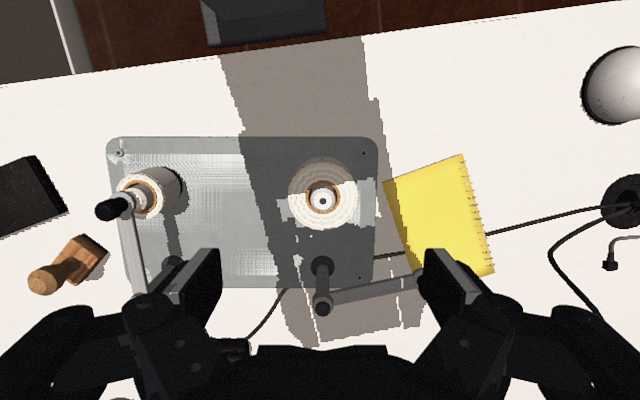

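```bash
python3 - <<'E'
import cv2
a=cv2.imread("pics/w3.png")[145:245,270:380]; cv2.imwrite("pics/c6.png",cv2.resize(a,None,fx=6,fy=6,interpolation=cv2.INTER_CUBIC))
E
```

```text
(no output)
```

View pics/c6.png

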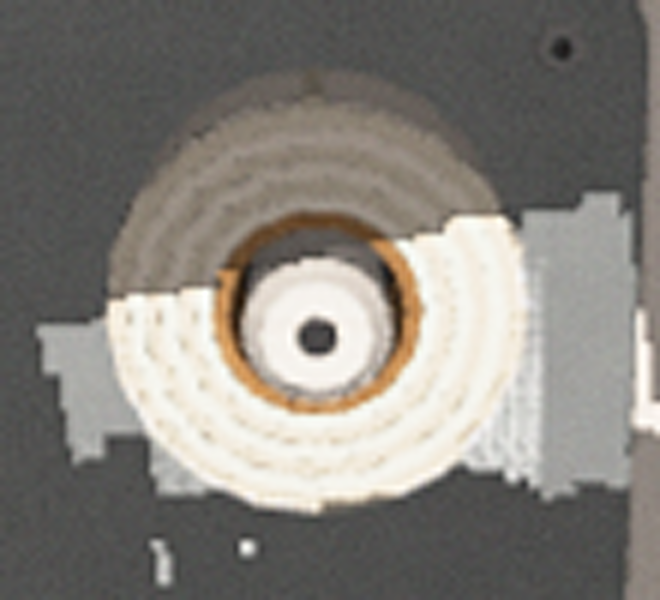

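```bash
python3 - <<'E'
from h import *
import json
c=json.load(open("w3.json")); p=json.load(open("stand.json"))
from fit import W
print(back(c,322.83,201,.07),back(c,322.7,196,.058),W(p,(0,.08,.07)))
E
```

```text
[0.45600744 0.12606511 0.07      ] [0.45487921 0.12612148 0.058     ] [0.45388766 0.12628635 0.07      ]
```

```bash
python3 - <<'E'
from h import *
robot.servo_line([.4549,.1262,.16],vel=.1)
hit=robot.servo_line([.4549,.1262,.018],vel=.08,force_limit=10)
s=robot.read_state();print(hit,s["time_s"],s["eef_pos"].round(4),s["ft_force"].round(2))
if not hit:
    robot.move_gripper(.05,45); robot.sleep(.2)
    s=robot.read_state();print(s["time_s"],s["eef_pos"].round(4),s["ft_force"].round(2),s["wrist_torque"].round(2),s["opening"])
cv2.imwrite("pics/w4.png",robot.get_image("wrist"))
E
```

```text
False 13.1583 [0.4551 0.1262 0.0183] [ 0.54  0.18 -0.29]
13.7 [0.4551 0.1262 0.0185] [-1.49  0.16  6.95] [-0.07  0.3  -0.03] 0.061513202648030195
```

View pics/w4.png

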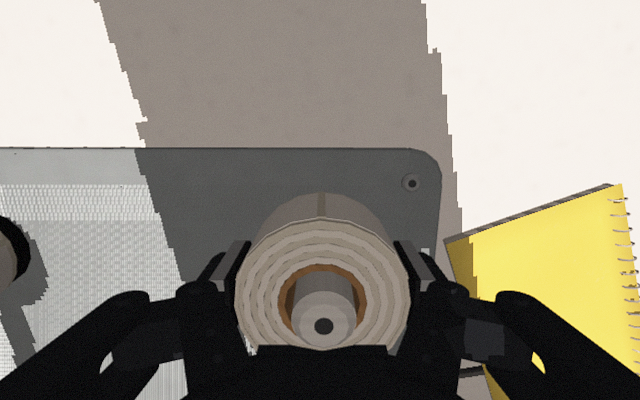

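```bash
python3 - <<'E'
from h import *
import json; p=json.load(open("stand.json"))
from fit import W
def pr(m):
    s=robot.read_state();print(m,round(s["time_s"],2),s["eef_pos"].round(4),s["ft_force"].round(2),s["wrist_torque"].round(2),round(s["opening"],4))
for z in (.028,.06,.11):
    h=robot.servo_line([.4551,.1262,z],vel=.05,force_limit=20); pr((z,h))
    if h: break
cv2.imwrite("pics/w5.png",robot.get_image("wrist"));cv2.imwrite("pics/s5.png",robot.get_image("scene"))
E
```

```text
(0.028, False) 14.1 [0.4553 0.1262 0.0284] [-0.56  0.27  0.1 ] [0.   0.   0.04] 0.0614
(0.06, False) 14.89 [0.455  0.1262 0.0598] [ 0.71 -0.03 -0.93] [ 0.    0.02 -0.05] 0.0614
(0.11, False) 16.04 [0.4549 0.1262 0.1097] [-0.14 -0.03 -1.29] [ 0.02 -0.   -0.06] 0.0615
```

View pics/w5.png

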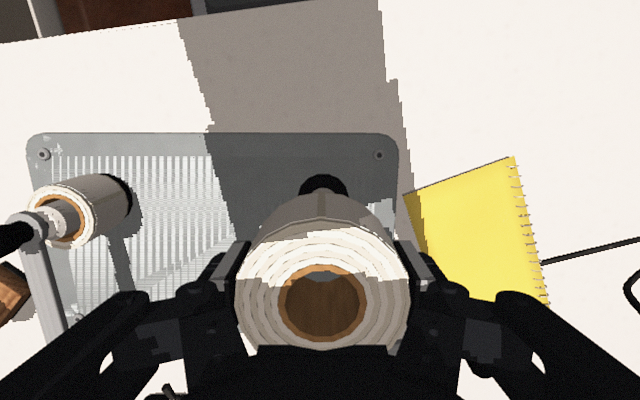

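```bash
python3 -c "
import cv2
a=cv2.imread('pics/s5.png')[110:230,260:410]; cv2.imwrite('pics/c7.png',cv2.resize(a,None,fx=5,fy=5,interpolation=cv2.INTER_CUBIC))"
```

```text
(no output)
```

View pics/c7.png

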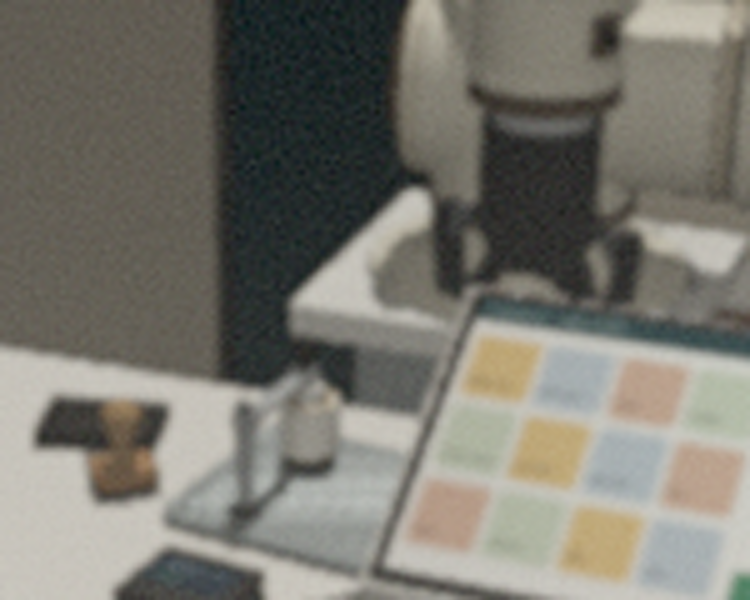

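```bash
python3 - <<'E'
from h import *
import json; p=json.load(open("stand.json"))
from fit import W
def pr(m):
    s=robot.read_state();print(m,round(s["time_s"],2),s["eef_pos"].round(4),s["tcp_rot"].round(4),s["ft_force"].round(2),s["wrist_torque"].round(2),round(s["opening"],4),abs(s["qd"]).max().round(4))
robot.servo_line([.4549,.1262,.20],vel=.07); pr("up")
t=W(p,(-.093,.08,.20)); print(t, quat(np.pi/2+p[2]))
robot.servo_line(t,vel=.06); pr("out")
robot.sleep(1.0); pr("rest")
for n in ("wrist","top","scene"): cv2.imwrite(f"pics/{n}6.png",robot.get_image(n))
E
```

```text
up 17.57 [0.4547 0.1262 0.1996] [-4.000e-04  6.200e-02  9.981e-01 -1.000e-04] [-0.18 -0.22 -1.03] [-0.01  0.03 -0.05] 0.0614 0.0013
[0.36160148 0.13778677 0.2       ] [0.         0.06194918 0.99807931 0.        ]
out 19.29 [0.3618 0.1377 0.1999] [-1.000e-04  6.200e-02  9.981e-01 -0.000e+00] [-0.36  0.5  -0.91] [0.08 0.02 0.08] 0.062 0.0016
rest 20.29 [0.3616 0.1378 0.2   ] [0.     0.0619 0.9981 0.    ] [ 0.22  1.39 -0.8 ] [ 0.01 -0.02  0.03] 0.0616 0.004
```

View pics/wrist6.png

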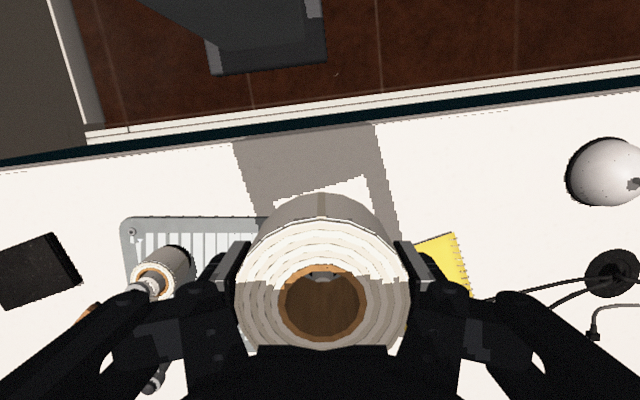

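View pics/top6.png

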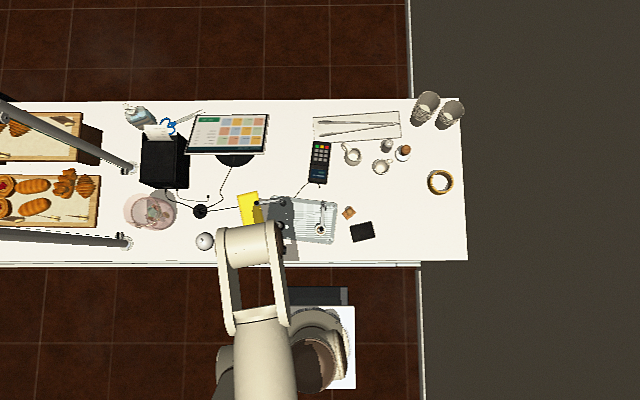

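View pics/scene6.png

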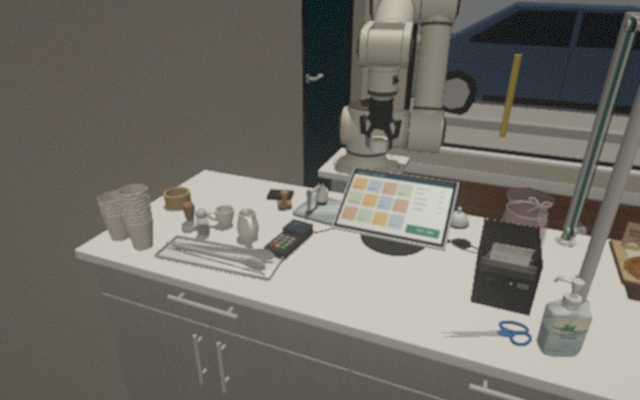

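The wrist view shows the roll between the pads with its rim in the same place as before the lift (ring centre about (322,305)), so it has not tipped. In the top view the used roll (320,230), pad, stamp, ink pad and bell (204,241) sit where they were.

```bash
python3 - <<'E'
from h import *
robot.sleep(.3); s=robot.read_state(); print(s["time_s"],s["eef_pos"].round(4),s["opening"],abs(s["qd"]).max()); robot.job_done()
E
```

```text
20.7417 [0.3616 0.1378 0.2   ] 0.06149965682673368 0.0012466739486751638
the job is handed in; nothing more can be done
```

The full roll (it was on the left spindle) is off the stand and held in the gripper over the open worktop. I handed the job in at 20.7 s, and no verdict was reported.

- **Keeper:** I swung the left keeper out to about 1.4 rad with the knob loosely between the jaws. The wrist picture afterwards showed the bar well clear of the roll.
- **Roll:** I gripped it at 45 N (61.5 mm opening), lifted it straight up, and carried it about 93 mm in front of the stand's spindle line.
- **Last checks:** The tool was at (0.362, 0.138, 0.200) and pointing straight down. That puts the roll's centre about 0.22 m above the worktop, well over the required 0.15 m. Joint speeds were almost zero.
- **Level:** The roll looks the same in the wrist view as it did on the spindle, so I judge it level. I did not measure the angle.
- **Everything else:** The used roll was still on its spindle with its keeper closed. The pad, stamp, ink pad, bell and other items looked unmoved in the top and scene pictures.
- **Disagreements:** My two position measurements of the left spindle differed by about 2 mm. The grip pressed the roll onto its seat with about 7 N before the lift.

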